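Pack one electronics kit into its matching nests

ROBOT

A 7-joint arm with a two-finger parallel gripper is mounted at the origin on the work surface. World frame = base frame: x ahead of the robot, y to its left, z up, the work surface at z = 0. Lengths are in m, angles in rad, forces in N, time in s.
With the tool pointing down it reaches from about 0.4 to 0.85 m from the base axis. Payload 4.5 kg.
Tool frame: the origin (TCP) lies midway between the tips of the shut fingers; the grasp point (between the pads) lies r.grip_point_offset behind it (r.grip_point_offset is the distance from the TCP to the grasp point, in m); z points along the fingers, y is the line along which they close (so a half turn about z gives the same grasp; the last joint's range is limited). The gripper opens to 88 mm and grips with 3 to 60 N. Pads are 18 mm wide; open, the fingers measure 123 mm over their backs; the gripper's body (75 mm by 187 mm) begins 45 mm behind the grasp point.
Start: joints at [-1.168, 0.689, -0.195, 1.565, 0.157, 0.902, -0.215], TCP at [0.225, 0.583, 0.239] pointing down, gripper open.
Joint ranges: [-3.01, 3.01], [-0.46, 2.08], [-1.47, 1.51], [0.13, 2.56], [-1, 4.14], [0.04, 2.09], [-2.66, 2.66]. Speed limits (rad/s): [2.57, 2.57, 3.14, 3.14, 3.14, 3.14, 3.14].

INTERFACE

Orientations are given as a unit quaternion [x, y, z, w].
In Python, from plant import r gives the robot as it stands.
- The arm moves only by the shell command python3 -m jog 'ROWS' [FORCE]. ROWS is JSON, a list of rows, each an object of numbers: "wx", "wy", "wz": the turn, a rotation vector about the world's x, y, z as a fraction of full scale; "dx", "dy", "dz": the shift along the world's x, y, z as a fraction of full scale; "hand": the closure, from 0 (fully open) to 1 (shut). In form: [{"wx": .., "wy": .., "wz": .., "dx": .., "dy": .., "dz": .., "hand": ..}, ...]. A call has 1 to 5 rows; each row shifts and turns the commanded pose from where the row before left it; what a row does not reach is not made up. Full scale, the value 1, is 0.25 m for a shift and 2 rad for a turn. A row lasts 1/12 s, in which the tool goes at most 41.7 mm and 7.16 degrees, less where a joint would pass 70% of its speed; a pose out of reach is approached as far as the arm can. A call with a number of a shift or a turn outside -1 to 1 is refused whole. A call with a gripper value outside its range is refused whole. The fingers move at their own pace and stop on an object; FORCE is the grip in N (left out, the last holds). Time passes only in rows, so rows that do not move let the fingers close. It gives the time, the measured TCP pose, the force, the opening and the grip force at its end, in the units of the state.
- r.get_state(): the state, without advancing time (a new reading comes with each control period).
- r.snapshot(name): name is "side" or "top" or "wrist"; returns the picture (480x640x3 uint8, red, green, blue); there is no depth.
- r.camera_info(name): a dict with "mtx" (3x3 intrinsics, pixels), "k1" (the pictures are not rectified: a ray, as slopes to the right and down, at radius r is drawn at 1 + k1 r^2 times it, then the intrinsics apply), "R" (3x3) and "t" (3): a world point X has camera coordinates R X + t. Camera axes: x right, y down, z forward; pixel columns grow to the right and rows downward; lengths in m; the calibration is good to about 2 mm. A picture is of the moment at which its call begins: read the wrist's pose just before it. camera_info takes no time and is no camera call; for the wrist camera it gives the pose at the moment of the call.
- r.finish_job(): hands the job in; it is judged then, once.
Trained networks look in the newest picture that a camera, given by its name, has taken for a name from the list of things; names that differ only in an ending like _2 or _b are one class to them, and where a whole thing is asked for, a point or a joint stands for the part that bears it (a point fixed in the world has none). Each returns a list of dicts, best first, with "p" (0 to 1); they miss things now and then, are a little off and sometimes report something else, mostly with a low value. They report only what shows in the picture. A call takes as long as a camera call. They do not tell look-alikes from the thing itself.
- r.search_frame(camera, query): "bbox" ([left, top, right, bottom] in pixels, round what is visible of it).
- r.masks_of(camera, query): "region" (480x640 bool, what is visible of it) and "bbox" ([left, top, right, bottom] in pixels, round what is visible of it).
The state is a dict: "clock": time; "q": joint angles; "qd": joint speeds; "joint_torque": joint torques, N m; "tool_pos": TCP position; "eef_rot": TCP orientation; "contact_force": force on the tool from outside, world axes, zero at the start; "moment": the same for the moment, N m; "opening": opening from 0.0 (shut) to 1.0 (fully open); "finger_force": force on a finger pad.
Only numpy, scipy, OpenCV 4.12 (cv2) and the standard library are available. Lean on these libraries where they do the work, as an engineer would, in place of code of your own. Each camera call takes 0.05 s, during which the arm holds its last target. There are 200 camera calls.

TASK

Pack the kit: put the dome unit, the power block, the speaker and the light bar each into the black nest of its own shape and colour, the right way up and resting fully down on the nest's floor, and let go of them. Set them down rather than dropping or throwing them, and leave the computer mouse and the tape roll where they lie.

Things in the scene. Friction and masses are not known exactly. Their poses are not given: they have to be found in the camera images.
- dome_unit: Small round sensor unit: black cylinder 52 mm in diameter and 28 mm high with a blue band, on it a silver dome 46 mm wide with a blue dot; 46 mm high in all. Grip it by the black cylinder. Belongs in nest_round (blue floor). Loose, 80 to 280 g, standing upright on the bench at the start. Origin: centre of the underside; z up.
- power_block: White oblong block with an orange patch on top and an orange stripe, 62 mm along its x, 40 mm along its y, 36 mm high. Belongs in nest_oblong (orange floor), either way round. Loose, 80 to 280 g, standing upright on the bench at the start. Origin: centre of the underside; z up, x along its length.
- speaker: Grey square block 48 x 48 mm, 38 mm high, with a black loudspeaker cone ringed in green on top. Belongs in nest_square (green floor), in any of its four turns. Loose, 80 to 280 g, standing upright on the bench at the start. Origin: centre of the underside; z up, x and y square to its sides.
- light_bar: Slim aluminium bar with yellow ends and a yellow strip on top, 90 mm along its x, 26 mm along its y, 34 mm high. Belongs in nest_long (yellow floor), either way round. Loose, 80 to 280 g, standing upright on the bench at the start. Origin: centre of the underside; z up, x along its length.
- nest_round: Nest of the dome unit: a square block with a round recess. It is fixed to the bench. Black plastic block 88 x 88 mm over all, 16 mm high; its recess is round, 68 mm and 10 mm deep, so the recess floor, painted blue, is 6 mm above the bench; 8 mm of play on every side of its unit. Origin: centre of the underside, on the bench; z up.
- nest_oblong: Nest of the power block. It is fixed to the bench. Black plastic block 98 (x) x 76 (y) mm over all, 16 mm high; its recess is 78 (x) x 56 (y) mm and 10 mm deep, so the recess floor, painted orange, is 6 mm above the bench; 8 mm of play on every side of its unit. Origin: centre of the underside, on the bench; z up, x along the recess's length.
- nest_square: Nest of the speaker. It is fixed to the bench. Black plastic block 84 x 84 mm over all, 16 mm high; its recess is 64 x 64 mm and 10 mm deep, so the recess floor, painted green, is 6 mm above the bench; 8 mm of play on every side of its unit. Origin: centre of the underside, on the bench; z up, x and y square to its sides.
- nest_long: Nest of the light bar. It is fixed to the bench. Black plastic block 126 (x) x 62 (y) mm over all, 16 mm high; its recess is 106 (x) x 42 (y) mm and 10 mm deep, so the recess floor, painted yellow, is 6 mm above the bench; 8 mm of play on every side of its unit. Origin: centre of the underside, on the bench; z up, x along the recess's length.
- mouse: Bystander: black computer mouse, 100 mm along its x, 60 mm along its y, 33 mm high, loose, lying on the bench; to be left where it is. Origin: centre of the underside.
- tape_roll: Bystander: roll of brown packing tape lying flat on the bench, 90 mm in diameter, 48 mm high, with a 76 mm hole; loose; to be left where it is. Origin: centre of the underside.
Things that resemble listed ones, but are neither listed nor needed, are in the scene too. Leave any pink or purple look-alike of the nest_round alone.

How it is judged:
By the outcome, as a careful person would: the job done as asked, in the order asked, and still so for the second after the job is handed in, with the robot touching nothing.
It also fails if it takes over 106 s, if anything falls off the work surface, if the arm or the gripper's body presses on something with over 40 N, if the wrist force passes 120 N, or if a joint passes its speed limit or range.

## Working session

There is one attempt and no reset: what is moved stays moved. The work goes in short steps, Python scripts to look and compute and a shell command to move; the robot and the scene stay as the last step left them, time stands still between calls to the robot, and variables do not carry over. Pictures are saved under pics/ and viewed, at most 14 in all, crops included, and the job is handed in when it is done.

```bash
mkdir -p pics; ls
python3 - <<'E'
from plant import r
import cv2
print(r.get_state()); print(r.grip_point_offset)
for c in ["top","side"]:
    im=r.snapshot(c); cv2.imwrite(f"pics/{c}0.png",im[:,:,::-1])
    i=r.camera_info(c); print(c,i)
E
```

```text
pics
{'clock': 0.0, 'q': array([-1.16819513,  0.6899621 , -0.19452416,  1.5663524 ,  0.15729068,
        0.90246576, -0.21508775]), 'qd': array([-7.10068679e-04,  9.59837127e-05,  1.07439944e-03, -1.81419441e-03,
       -5.46056472e-04,  1.39113728e-03,  6.91224694e-04]), 'joint_torque': array([ 1.08248862e-04, -5.27571094e+01, -1.26662057e+00, -1.53427362e+01,
       -5.25945006e-02,  6.62770180e-03,  1.82245631e-04]), 'tool_pos': array([0.22512234, 0.58237588, 0.2379217 ]), 'eef_rot': array([ 1.83308224e-01,  9.83055079e-01, -8.91825233e-04, -1.07848868e-04]), 'contact_force': array([-0.2783515 , -0.28275837, -0.76875569]), 'moment': array([ 0.03308633, -0.00762648, -0.00382875]), 'finger_force': 0.0, 'opening': 1.0031709259735861}
0.0187
top {'mtx': array([[570.65793755,   0.        , 321.44100949],
       [  0.        , 570.65793755, 235.09026092],
       [  0.        ,   0.        ,   1.        ]]), 'k1': -0.10007172991260324, 'R': array([[-0.00723681, -0.99994611, -0.00744407],
       [-0.99206025,  0.00811403, -0.12550151],
       [ 0.12555515,  0.00647674, -0.9920655 ]]), 't': array([0.03518946, 0.55153756, 1.21388774])}
side {'mtx': array([[538.64603648,   0.        , 326.62861808],
       [  0.        , 538.64603648, 235.06084432],
       [  0.        ,   0.        ,   1.        ]]), 'k1': 0.057284400567696354, 'R': array([[ 0.81756458, -0.5758354 , -0.00132433],
       [-0.4146345 , -0.58709436, -0.69526861],
       [ 0.39958277,  0.5689761 , -0.71874878]]), 't': array([-0.44355575,  0.25608972,  1.04021191])}
```

View pics/top0.png

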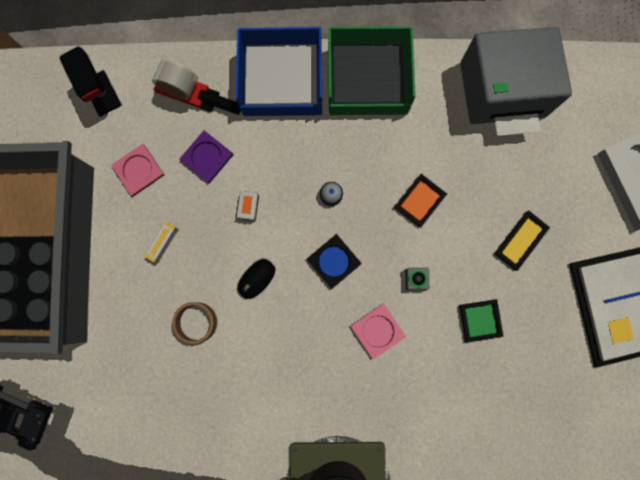

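View pics/side0.png

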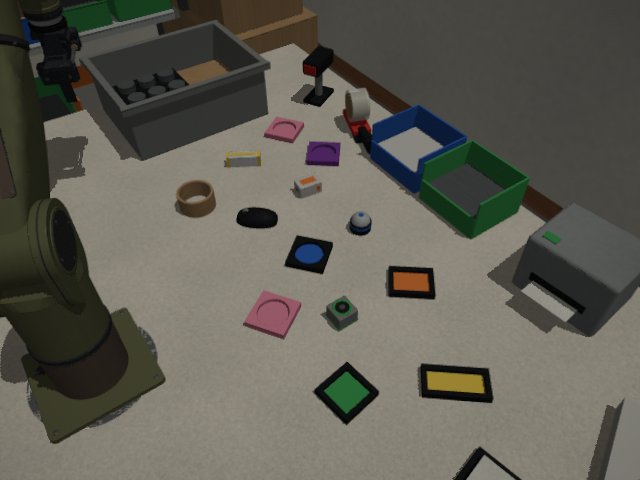

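Top view: dome (331,194), power block (247,206), speaker (417,279) and light bar (160,243). The nests are round (334,262), oblong (420,201), square (480,321) and long (522,241). The pink and purple ones are decoys. I'll fit each silhouette in both views.

```bash
cat > h.py <<'E'
import numpy as np, cv2
from scipy.optimize import minimize
from plant import r
S={"dome_unit":(.052,.052,.028),"power_block":(.062,.040,.036),"speaker":(.048,.048,.038),"light_bar":(.09,.026,.034),
"nest_round":(.088,.088,.016),"nest_oblong":(.098,.076,.016),"nest_square":(.084,.084,.016),"nest_long":(.126,.062,.016),"mouse":(.1,.06,.033),"tape_roll":(.09,.09,.048)}
def proj(i,X):
    c=X@i["R"].T+i["t"]; s=c[:,:2]/c[:,2:]; s=s*(1+i["k1"]*(s**2).sum(1))[:,None]
    return s*[i["mtx"][0,0],i["mtx"][1,1]]+i["mtx"][:2,2]
def back(i,p,z):
    s=(np.array(p,float)-i["mtx"][:2,2])/[i["mtx"][0,0],i["mtx"][1,1]]; u=s.copy()
    for _ in range(20): u=s/(1+i["k1"]*(u**2).sum())
    d=i["R"].T@np.r_[u,1]; o=-i["R"].T@i["t"]; return (o+d*(z-o[2])/d[2])[:2]
def pts(n,x,y,a,z0=0):
    L,W,H=S[n]
    if n in("dome_unit","tape_roll"):
        t=np.linspace(0,2*np.pi,32,endpoint=False); ring=lambda R,z:np.c_[R*np.cos(t),R*np.sin(t),0*t+z]
        P=np.vstack([ring(L/2,0),ring(L/2,H)]+([ring(.023*np.cos(e),.028+.018*np.sin(e)) for e in(0,.4,.8,1.2)] if n=="dome_unit" else []))
    else: P=np.array([[sx*L/2,sy*W/2,z] for sx in(-1,1) for sy in(-1,1) for z in(0,H)])
    c,s=np.cos(a),np.sin(a); return P@np.array([[c,s,0],[-s,c,0],[0,0,1]])+[x,y,z0]
def fit(n,views,x0,y0,z0=0,yaws=np.arange(0,np.pi,np.pi/8)):
    """views: list of (cam info, bool mask); soft IoU of the rendered hull, 4x supersampled"""
    def cost(v,each=False):
        C=[]
        for i,m in views:
            h=cv2.convexHull(proj(i,pts(n,*v,z0)).astype(np.float32))
            im=np.zeros(m.shape,np.uint8)
            b=cv2.boundingRect(h); q=6; w=np.zeros((b[3]*q+4*q,b[2]*q+4*q),np.uint8)
            o=np.array([b[0]-2,b[1]-2]); cv2.fillPoly(w,[np.round((h[:,0]-o+.5)*q*16).astype(np.int32)],255,shift=4)
            w=cv2.resize(w,(b[2]+4,b[3]+4),interpolation=cv2.INTER_AREA)/255.
            M=np.float32([[1,0,o[0]],[0,1,o[1]]]); f=cv2.warpAffine(w.astype(np.float32),M,(640,480),flags=0)
            C.append(1-np.minimum(f,m).sum()/np.maximum(f,m).sum())
        return C if each else sum(C)
    best=None
    for a in ([0] if n in("dome_unit","tape_roll") else yaws):
        o=minimize(cost,[x0,y0,a],method="Nelder-Mead",options=dict(initial_simplex=np.array([[x0,y0,a],[x0+.01,y0,a],[x0,y0+.01,a],[x0,y0,a+.2]]),xatol=1e-4,fatol=1e-5,maxiter=120))
        if best is None or o.fun<best.fun: best=o
    return best.x,np.round(cost(best.x,True),3)
E
cat > m.py <<'E'
from h import *
T={"dome_unit":(331,194),"power_block":(247,206),"speaker":(417,279),"light_bar":(160,243),"nest_round":(334,262),"nest_oblong":(420,201),"nest_square":(480,321),"nest_long":(522,241),"mouse":(256,278),"tape_roll":(194,323)}
I={c:r.camera_info(c) for c in("top","side")}
for n,p in T.items():
    xy=back(I["top"],p,.03); vs=[];info=[]
    for c in I:
        want=proj(I[c],np.array([[*xy,.02]]))[0]
        for d in r.masks_of(c,n):
            ys,xs=np.nonzero(d["region"]); 
            if np.hypot(xs.mean()-want[0],ys.mean()-want[1])<15: vs.append((I[c],d["region"]));info.append((c,round(d["p"],2)));break
    if not vs: print(n,"none",xy);continue
    for v,i in zip(vs,info):
        if len(vs)>1: x,c=fit(n,[v],*xy); print("   ",i[0],np.round(x,4),c)
    x,c=fit(n,vs,*xy); print(n,np.round(x,4),"deg",round(np.degrees(x[2]),1),c,info)
E
python3 m.py
```

```text
top [0.6469 0.0089 0.075 ] [0.059]
    side [0.6456 0.0077 0.0325] [0.087]
dome_unit [0.6465 0.0088 0.0214] deg 1.2 [0.063 0.094] [('top', 0.56), ('side', 0.82)]
    top [0.6211 0.1958 3.0241] [0.054]
    side [ 0.6183  0.1934 -0.2443] [0.148]
power_block [0.6214 0.1959 3.0182] deg 172.9 [0.055 0.161] [('top', 0.59), ('side', 0.61)]
    top [ 0.4571 -0.1796  1.5466] [0.096]
    side [ 0.4539 -0.178   1.5091] [0.071]
speaker [ 0.4562 -0.1787  1.5733] deg 90.1 [0.112 0.115] [('top', 0.65), ('side', 0.87)]
    top [ 0.5408  0.39   -0.5394] [0.056]
    side [0.5405 0.3898 2.6203] [0.063]
light_bar [ 0.5405  0.3902 -0.5458] deg -31.3 [0.058 0.064] [('top', 0.73), ('side', 0.82)]
    top [0.4966 0.0043 0.7028] [0.044]
    side [0.4952 0.0031 0.6887] [0.035]
nest_round [0.4958 0.0035 0.6879] deg 39.4 [0.053 0.038] [('top', 0.95), ('side', 0.62)]
    top [ 0.6319 -0.1926 -0.6698] [0.041]
    side [ 0.63   -0.1927  2.4476] [0.051]
nest_oblong [ 0.6306 -0.1924  2.4572] deg 140.8 [0.054 0.058] [('top', 0.77), ('side', 0.73)]
    top [ 0.3623 -0.3196  0.1423] [0.052]
    side [ 0.3614 -0.3196  0.1312] [0.025]
nest_square [ 0.3615 -0.3197  1.7034] deg 97.6 [0.053 0.025] [('top', 0.69), ('side', 0.92)]
    top [ 0.5403 -0.421   2.4409] [0.033]
    side [ 0.5395 -0.4212  2.4499] [0.034]
nest_long [ 0.5399 -0.4212  2.4466] deg 140.2 [0.036 0.037] [('top', 0.86), ('side', 0.76)]
    top [0.4592 0.1745 2.3567] [0.261]
    side [ 0.4565  0.1757 -0.4247] [0.403]
mouse [ 0.4611  0.1756 -0.5238] deg -30.0 [0.266 0.408] [('top', 0.96), ('side', 0.64)]
    top [0.3633 0.3089 0.113 ] [0.535]
    side [ 0.3624  0.3093 -0.1291] [0.083]
tape_roll [0.3629 0.3092 0.1499] deg 8.6 [0.536 0.084] [('top', 0.79), ('side', 0.58)]
```

```bash
python3 -m jog '[{"dx":0.056,"dy":-0.076,"hand":0},{"dx":0.056,"dy":-0.076,"hand":0},{"dx":0.056,"dy":-0.076,"hand":0},{"dx":0.056,"dy":-0.076,"hand":0},{"dx":0.056,"dy":-0.076,"hand":0}]' 30
python3 -m jog '[{"dx":0.08,"dy":-0.11,"hand":0},{"dx":0.08,"dy":-0.11,"hand":0},{"dx":0.08,"dy":-0.11,"hand":0},{"dx":0.08,"dy":-0.11,"hand":0},{"dx":0.08,"dy":-0.11,"hand":0}]'
```

```text
invalid input
invalid input
```

```bash
python3 -m jog '[{"wx":0,"wy":0,"wz":0,"dx":0.056,"dy":-0.076,"dz":0,"hand":0},{"wx":0,"wy":0,"wz":0,"dx":0.056,"dy":-0.076,"dz":0,"hand":0}]' 30; python3 -m jog '[{"wx":0,"wy":0,"wz":0,"dx":0.08,"dy":-0.11,"dz":0,"hand":0},{"wx":0,"wy":0,"wz":0,"dx":0.08,"dy":-0.11,"dz":0,"hand":0},{"wx":0,"wy":0,"wz":0,"dx":0.08,"dy":-0.11,"dz":0,"hand":0},{"wx":0,"wy":0,"wz":0,"dx":0.08,"dy":-0.11,"dz":0,"hand":0},{"wx":0,"wy":0,"wz":0,"dx":0.08,"dy":-0.11,"dz":0,"hand":0}]'
```

```text
clock: 1.27
tool_pos: [0.2521, 0.5458, 0.2387]
eef_rot: [0.182, 0.983, 0.001, -0.0]
contact_force: [1.1, -0.4, -0.6]
opening: 1.001
finger_force: 0.0
clock: 1.68
tool_pos: [0.3541, 0.4062, 0.2389]
eef_rot: [0.183, 0.983, 0.0, 0.0]
contact_force: [1.1, -0.4, 0.1]
opening: 1.001
finger_force: 0.0
```

```bash
python3 -m jog '[{"wx":0,"wy":0,"wz":0,"dx":0.083,"dy":-0.113,"dz":-0.03,"hand":0},{"wx":0,"wy":0,"wz":0,"dx":0.083,"dy":-0.113,"dz":-0.03,"hand":0},{"wx":0,"wy":0,"wz":0,"dx":0.083,"dy":-0.113,"dz":-0.03,"hand":0},{"wx":0,"wy":0,"wz":0,"dx":0.083,"dy":-0.113,"dz":-0.03,"hand":0},{"wx":0,"wy":0,"wz":0,"dx":0.083,"dy":-0.113,"dz":-0.03,"hand":0}]' ; python3 -m jog '[{"wx":0,"wy":0,"wz":0,"dx":0.083,"dy":-0.113,"dz":-0.03,"hand":0},{"wx":0,"wy":0,"wz":0,"dx":0.083,"dy":-0.113,"dz":-0.03,"hand":0},{"wx":0,"wy":0,"wz":0,"dx":0.083,"dy":-0.113,"dz":-0.03,"hand":0},{"wx":0,"wy":0,"wz":0,"dx":0.083,"dy":-0.113,"dz":-0.03,"hand":0},{"wx":0,"wy":0,"wz":0,"dx":0.083,"dy":-0.113,"dz":-0.03,"hand":0}]'; python3 -m jog '[{"wx":0,"wy":0,"wz":0,"dx":0.083,"dy":-0.113,"dz":-0.03,"hand":0},{"wx":0,"wy":0,"wz":0,"dx":0.083,"dy":-0.113,"dz":-0.03,"hand":0},{"wx":0,"wy":0,"wz":0,"dx":0.083,"dy":-0.113,"dz":-0.03,"hand":0},{"wx":0,"wy":0,"wz":0,"dx":0.083,"dy":-0.113,"dz":-0.03,"hand":0},{"wx":0,"wy":0,"wz":0,"dx":0,"dy":0,"dz":0,"hand":0}]'
python3 - <<'E'
from h import *
import cv2
i=r.camera_info("wrist");im=r.snapshot("wrist"); cv2.imwrite("pics/w1.png",im[:,:,::-1])
print(proj(i,np.array([[.6465,.0088,.046],[.6465,.0088,0]])), r.get_state()["tool_pos"])
E
```

```text
clock: 2.1
tool_pos: [0.458, 0.2649, 0.2011]
eef_rot: [0.183, 0.983, 0.0, 0.0]
contact_force: [-0.1, 0.1, 0.3]
opening: 0.998
finger_force: 0.0
clock: 2.52
tool_pos: [0.5618, 0.1235, 0.1635]
eef_rot: [0.183, 0.983, 0.0, 0.0]
contact_force: [0.2, -0.1, 0.3]
opening: 1.001
finger_force: 0.0
clock: 2.93
tool_pos: [0.6469, 0.0018, 0.132]
eef_rot: [0.189, 0.982, -0.003, 0.002]
contact_force: [-0.1, -1.8, -0.9]
opening: 1.002
finger_force: 0.0
[[333.05967404 246.76257232]
 [331.68396729 228.64246741]] [0.64514904 0.00614953 0.13252106]
```

View pics/w1.png

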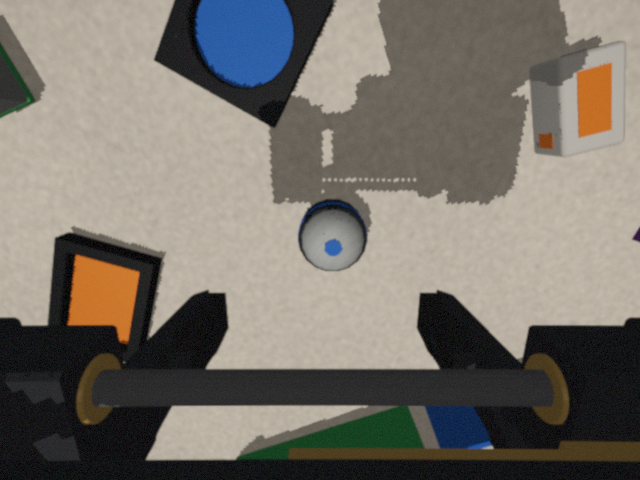

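The wrist view shows the dome's dot at (333,247), where the fit predicts it at (333,247). So the measurement holds, and I'll descend.

```bash
python3 -m jog '[{"wx":0,"wy":0,"wz":0,"dx":0.003,"dy":0.005,"dz":-0.1,"hand":0},{"wx":0,"wy":0,"wz":0,"dx":0.003,"dy":0.005,"dz":-0.1,"hand":0},{"wx":0,"wy":0,"wz":0,"dx":0,"dy":0,"dz":-0.1,"hand":0},{"wx":0,"wy":0,"wz":0,"dx":0,"dy":0,"dz":-0.1,"hand":0},{"wx":0,"wy":0,"wz":0,"dx":0,"dy":0,"dz":0,"hand":0}]'; python3 -m jog '[{"wx":0,"wy":0,"wz":0,"dx":0,"dy":0,"dz":-0.06,"hand":0},{"wx":0,"wy":0,"wz":0,"dx":0,"dy":0,"dz":0,"hand":0}]'
```

```text
clock: 3.4
tool_pos: [0.6413, 0.0159, 0.0295]
eef_rot: [0.182, 0.983, -0.001, -0.004]
contact_force: [-0.4, -0.5, -1.0]
opening: 0.998
finger_force: 0.0
clock: 3.57
tool_pos: [0.6445, 0.0154, 0.0177]
eef_rot: [0.183, 0.983, 0.0, -0.001]
contact_force: [-0.8, -0.3, -0.2]
opening: 1.004
finger_force: 0.0
```

```bash
python3 -m jog '[{"wx":0,"wy":0,"wz":0,"dx":0.008,"dy":-0.026,"dz":-0.018,"hand":0},{"wx":0,"wy":0,"wz":0,"dx":0,"dy":0,"dz":0,"hand":0},{"wx":0,"wy":0,"wz":0,"dx":0,"dy":0,"dz":0,"hand":0}]'
```

```text
clock: 3.82
tool_pos: [0.6481, 0.0069, 0.0151]
eef_rot: [0.184, 0.983, -0.0, 0.001]
contact_force: [0.0, -0.9, -0.4]
opening: 0.998
finger_force: 0.0
```

```bash
python3 -m jog '[{"wx":0,"wy":0,"wz":0,"dx":-0.006,"dy":0.008,"dz":-0.008,"hand":0},{"wx":0,"wy":0,"wz":0,"dx":0,"dy":0,"dz":0,"hand":1},{"wx":0,"wy":0,"wz":0,"dx":0,"dy":0,"dz":0,"hand":1},{"wx":0,"wy":0,"wz":0,"dx":0,"dy":0,"dz":0,"hand":1},{"wx":0,"wy":0,"wz":0,"dx":0,"dy":0,"dz":0,"hand":1}]' 30;python3 -m jog '[{"wx":0,"wy":0,"wz":0,"dx":0,"dy":0,"dz":0,"hand":1},{"wx":0,"wy":0,"wz":0,"dx":0,"dy":0,"dz":0,"hand":1},{"wx":0,"wy":0,"wz":0,"dx":0,"dy":0,"dz":0,"hand":1},{"wx":0,"wy":0,"wz":0,"dx":0,"dy":0,"dz":0,"hand":1},{"wx":0,"wy":0,"wz":0,"dx":0,"dy":0,"dz":0,"hand":1}]'
```

```text
clock: 4.23
tool_pos: [0.6459, 0.0101, 0.0124]
eef_rot: [0.183, 0.983, 0.0, 0.0]
contact_force: [0.2, -0.2, -1.0]
opening: 0.722
finger_force: 0.0
clock: 4.65
tool_pos: [0.6458, 0.01, 0.0122]
eef_rot: [0.183, 0.983, 0.0, 0.0]
contact_force: [-1.7, 0.0, 0.4]
opening: 0.584
finger_force: 30.0
```

```bash
python3 -m jog '[{"wx":0,"wy":0,"wz":0,"dx":0,"dy":0,"dz":0.05,"hand":1},{"wx":0,"wy":0,"wz":0,"dx":0,"dy":0,"dz":0.08,"hand":1},{"wx":0,"wy":0,"wz":0,"dx":-0.03,"dy":0,"dz":0.08,"hand":1},{"wx":0,"wy":0,"wz":0,"dx":-0.08,"dy":0,"dz":0.03,"hand":1},{"wx":0,"wy":0,"wz":0,"dx":-0.1,"dy":-0.01,"dz":0,"hand":1}]';python3 -m jog '[{"wx":0,"wy":0,"wz":0,"dx":-0.1,"dy":-0.01,"dz":0,"hand":1},{"wx":0,"wy":0,"wz":0,"dx":-0.1,"dy":-0.005,"dz":0,"hand":1},{"wx":0,"wy":0,"wz":0,"dx":-0.1,"dy":0,"dz":0,"hand":1},{"wx":0,"wy":0,"wz":0,"dx":-0.06,"dy":0,"dz":0,"hand":1},{"wx":0,"wy":0,"wz":0,"dx":-0.03,"dy":0,"dz":0,"hand":1}]';python3 -m jog '[{"wx":0,"wy":0,"wz":0,"dx":0,"dy":0,"dz":0,"hand":1},{"wx":0,"wy":0,"wz":0,"dx":0,"dy":0,"dz":0,"hand":1},{"wx":0,"wy":0,"wz":0,"dx":0,"dy":0,"dz":0,"hand":1}]'
python3 - <<'E'
from h import *
import cv2
i=r.camera_info("wrist");im=r.snapshot("wrist"); cv2.imwrite("pics/w2.png",im[:,:,::-1])
print(proj(i,np.array([[.4957,.0037,.006]])), r.get_state()["tool_pos"])
E
```

```text
clock: 5.07
tool_pos: [0.5962, 0.0085, 0.0753]
eef_rot: [0.183, 0.983, 0.002, 0.004]
contact_force: [-0.0, 0.6, -1.9]
opening: 0.581
finger_force: 30.0
clock: 5.48
tool_pos: [0.4932, 0.0035, 0.073]
eef_rot: [0.183, 0.983, -0.001, -0.001]
contact_force: [-0.6, 0.3, -1.2]
opening: 0.579
finger_force: 30.0
clock: 5.73
tool_pos: [0.4979, 0.004, 0.0725]
eef_rot: [0.183, 0.983, 0.001, 0.001]
contact_force: [0.6, 0.5, -1.2]
opening: 0.585
finger_force: 30.0
[[321.32583524 258.38147687]] [0.49769425 0.00398441 0.07238207]
```

View pics/w2.png

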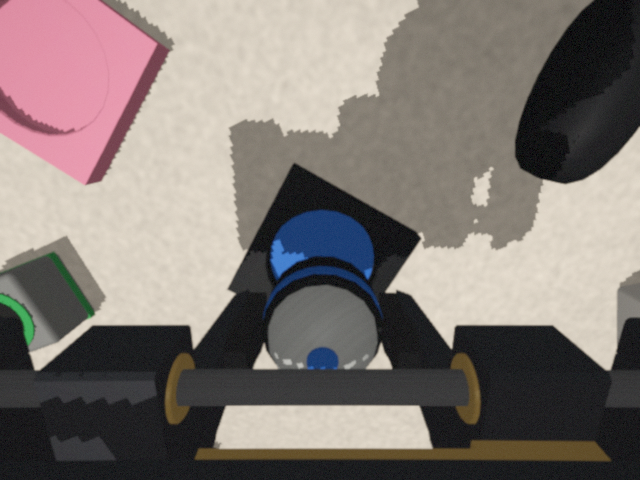

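The dome is held upright over the blue nest, whose floor is at (322,250). Lowering.

```bash
python3 -m jog '[{"wx":0,"wy":0,"wz":0,"dx":-0.008,"dy":0,"dz":-0.06,"hand":1},{"wx":0,"wy":0,"wz":0,"dx":0,"dy":0,"dz":-0.06,"hand":1},{"wx":0,"wy":0,"wz":0,"dx":0,"dy":0,"dz":-0.06,"hand":1},{"wx":0,"wy":0,"wz":0,"dx":0,"dy":0,"dz":0,"hand":1},{"wx":0,"wy":0,"wz":0,"dx":0,"dy":0,"dz":0,"hand":1}]';python3 -m jog '[{"wx":0,"wy":0,"wz":0,"dx":0,"dy":0,"dz":-0.015,"hand":1},{"wx":0,"wy":0,"wz":0,"dx":0,"dy":0,"dz":-0.012,"hand":1},{"wx":0,"wy":0,"wz":0,"dx":0,"dy":0,"dz":0,"hand":1},{"wx":0,"wy":0,"wz":0,"dx":0,"dy":0,"dz":0,"hand":1}]'
```

```text
clock: 6.2
tool_pos: [0.4942, 0.0038, 0.0268]
eef_rot: [0.183, 0.983, -0.0, -0.0]
contact_force: [1.4, 0.1, -0.5]
opening: 0.581
finger_force: 30.0
clock: 6.53
tool_pos: [0.4941, 0.0037, 0.0208]
eef_rot: [0.183, 0.983, 0.0, 0.0]
contact_force: [0.8, 0.7, -1.5]
opening: 0.583
finger_force: 30.0
```

```bash
python3 -m jog '[{"wx":0,"wy":0,"wz":0,"dx":0.003,"dy":0,"dz":-0.006,"hand":1},{"wx":0,"wy":0,"wz":0,"dx":0,"dy":0,"dz":-0.004,"hand":1},{"wx":0,"wy":0,"wz":0,"dx":0,"dy":0,"dz":0,"hand":1},{"wx":0,"wy":0,"wz":0,"dx":0,"dy":0,"dz":0,"hand":1},{"wx":0,"wy":0,"wz":0,"dx":0,"dy":0,"dz":0,"hand":1}]'
```

```text
clock: 6.95
tool_pos: [0.4949, 0.0038, 0.0182]
eef_rot: [0.183, 0.983, 0.0, 0.0]
contact_force: [-0.2, 0.0, 1.5]
opening: 0.582
finger_force: 30.0
```

```bash
python3 -m jog '[{"wx":0,"wy":0,"wz":0,"dx":0,"dy":0,"dz":0,"hand":0},{"wx":0,"wy":0,"wz":0,"dx":0,"dy":0,"dz":0,"hand":0},{"wx":0,"wy":0,"wz":0,"dx":0,"dy":0,"dz":0,"hand":0},{"wx":0,"wy":0,"wz":0,"dx":0,"dy":0,"dz":0,"hand":0},{"wx":0,"wy":0,"wz":0,"dx":0,"dy":0,"dz":0,"hand":0}]';python3 -m jog '[{"wx":0,"wy":0,"wz":0,"dx":0,"dy":0,"dz":0.06,"hand":0},{"wx":0,"wy":0,"wz":0,"dx":0,"dy":0,"dz":0.12,"hand":0},{"wx":0,"wy":0,"wz":0,"dx":0,"dy":0,"dz":0.12,"hand":0},{"wx":0,"wy":0,"wz":0.04,"dx":0.063,"dy":0.096,"dz":0.1,"hand":0},{"wx":0,"wy":0,"wz":0.04,"dx":0.063,"dy":0.096,"dz":0,"hand":0}]';python3 -m jog '[{"wx":0,"wy":0,"wz":0.042,"dx":0.063,"dy":0.096,"dz":0,"hand":0},{"wx":0,"wy":0,"wz":0,"dx":0.063,"dy":0.096,"dz":0,"hand":0},{"wx":0,"wy":0,"wz":0,"dx":0.063,"dy":0.096,"dz":0,"hand":0},{"wx":0,"wy":0,"wz":0,"dx":0.063,"dy":0.096,"dz":0,"hand":0},{"wx":0,"wy":0,"wz":0,"dx":0.063,"dy":0.096,"dz":0,"hand":0}]';python3 -m jog '[{"wx":0,"wy":0,"wz":0,"dx":0.063,"dy":0.096,"dz":0,"hand":0},{"wx":0,"wy":0,"wz":0,"dx":0,"dy":0,"dz":0,"hand":0},{"wx":0,"wy":0,"wz":0,"dx":0,"dy":0,"dz":0,"hand":0},{"wx":0,"wy":0,"wz":0,"dx":0,"dy":0,"dz":0,"hand":0}]'
python3 - <<'E'
from h import *
import cv2
i=r.camera_info("wrist");im=r.snapshot("wrist"); cv2.imwrite("pics/w3.png",im[:,:,::-1])
print(proj(i,np.array([[.6211,.1958,.036]])), r.get_state()["tool_pos"])
for d in r.masks_of("wrist","power_block"):
    x,c=fit("power_block",[(i,d["region"])],.6211,.1958); print(d["p"],d["bbox"],x,np.degrees(x[2]),c)
E
```

```text
clock: 7.37
tool_pos: [0.4944, 0.0038, 0.0179]
eef_rot: [0.183, 0.983, 0.0, -0.0]
contact_force: [-0.4, 0.2, 0.6]
opening: 0.936
finger_force: 0.0
clock: 7.78
tool_pos: [0.5279, 0.0506, 0.1223]
eef_rot: [0.104, 0.995, -0.0, 0.003]
contact_force: [0.3, 0.6, -0.8]
opening: 0.999
finger_force: 0.0
clock: 8.2
tool_pos: [0.605, 0.1727, 0.1179]
eef_rot: [0.062, 0.998, -0.0, -0.0]
contact_force: [-0.6, 0.7, 0.1]
opening: 0.994
finger_force: 0.0
clock: 8.53
tool_pos: [0.6198, 0.1946, 0.1175]
eef_rot: [0.062, 0.998, -0.001, -0.001]
contact_force: [0.8, 0.4, -0.1]
opening: 1.0
finger_force: 0.0
[[324.97289252 255.50789868]] [0.61978899 0.19390206 0.11755479]
0.65 [291.2, 199.3, 355.7, 294.3] [ 0.61956319  0.19497941 -0.121365  ] -6.9537024149189826 [0.048]
```

View pics/w3.png

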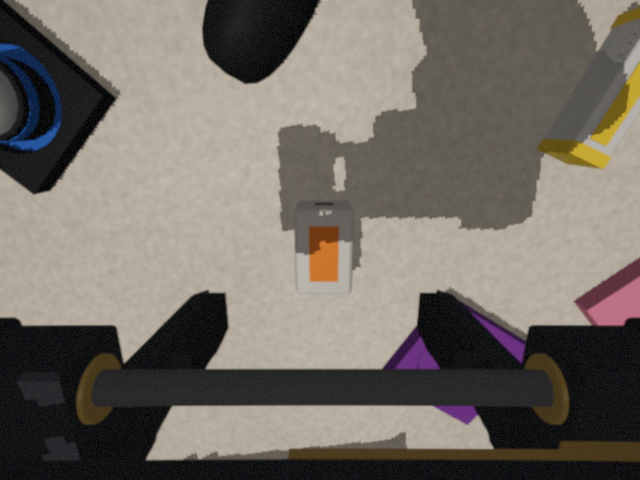

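The power block is square between the fingers at (325,250), and the dome sits in its nest at left. The nearest obstacle on the right, the purple decoy, is only 16 mm high and about 60 mm or more away, so I'll check that clearance before descending.

```bash
python3 - <<'E'
from h import *
i=r.camera_info("top"); im=r.snapshot("top")
hsv=cv2.cvtColor(im,cv2.COLOR_RGB2HSV); m=cv2.inRange(hsv,(125,80,40),(150,255,255)); m[:, :150]=0
ys,xs=np.nonzero(m); 
for k in (np.argmin(xs),np.argmax(xs),np.argmin(ys),np.argmax(ys)): print(np.round(back(i,(xs[k],ys[k]),.016),3))
E
python3 -m jog '[{"wx":0,"wy":0,"wz":0,"dx":0.003,"dy":0.006,"dz":-0.08,"hand":0},{"wx":0,"wy":0,"wz":0,"dx":0,"dy":0,"dz":-0.1,"hand":0},{"wx":0,"wy":0,"wz":0,"dx":0,"dy":0,"dz":-0.06,"hand":0},{"wx":0,"wy":0,"wz":0,"dx":0,"dy":0,"dz":0,"hand":0},{"wx":0,"wy":0,"wz":0,"dx":0,"dy":0,"dz":0,"hand":0}]'
```

```text
clock: 9.1
tool_pos: [0.6207, 0.1962, 0.0576]
eef_rot: [0.063, 0.998, -0.001, -0.001]
contact_force: [0.5, 0.9, 0.7]
opening: 1.002
finger_force: 0.0Traceback (most recent call last):
  File "<stdin>", line 5, in <module>
    return _wrapfunc(a, 'argmin', axis=axis, out=out, **kwds)
    return bound(*args, **kwds)
ValueError: attempt to get argmin of an empty sequence
```

Run:
```python
from h import *
i=r.camera_info("top")
c=np.array([.6205,.1955]); a=np.radians(83); u=np.array([np.cos(a),np.sin(a)]); v=np.array([-u[1],u[0]])
for p in [(180,157),(208,182),(233,155),(207,131)]:
    q=back(i,p,.016); print(np.round(q,3),"along/across",np.round([(q-c)@u,(q-c)@v],3))
```

```text
[0.737 0.353] along/across [ 0.17  -0.096]
[0.677 0.287] along/across [ 0.098 -0.045]
[0.739 0.231] along/across [ 0.05  -0.114]
[0.797 0.292] along/across [ 0.117 -0.164]
```

Clear by over 30 mm. Descend and grip.

```bash
python3 -m jog '[{"wx":0,"wy":0,"wz":0,"dx":0,"dy":-0.002,"dz":-0.07,"hand":0},{"wx":0,"wy":0,"wz":0,"dx":0,"dy":0,"dz":-0.07,"hand":0},{"wx":0,"wy":0,"wz":0,"dx":0,"dy":0,"dz":-0.035,"hand":0},{"wx":0,"wy":0,"wz":0,"dx":0,"dy":0,"dz":0,"hand":0},{"wx":0,"wy":0,"wz":0,"dx":0,"dy":0,"dz":0,"hand":0}]'; python3 -m jog '[{"wx":0,"wy":0,"wz":0,"dx":0,"dy":0,"dz":0,"hand":1},{"wx":0,"wy":0,"wz":0,"dx":0,"dy":0,"dz":0,"hand":1},{"wx":0,"wy":0,"wz":0,"dx":0,"dy":0,"dz":0,"hand":1},{"wx":0,"wy":0,"wz":0,"dx":0,"dy":0,"dz":0,"hand":1},{"wx":0,"wy":0,"wz":0,"dx":0,"dy":0,"dz":0,"hand":1}]' 30; python3 -m jog '[{"wx":0,"wy":0,"wz":0,"dx":0,"dy":0,"dz":0,"hand":1},{"wx":0,"wy":0,"wz":0,"dx":0,"dy":0,"dz":0,"hand":1},{"wx":0,"wy":0,"wz":0,"dx":0,"dy":0,"dz":0,"hand":1},{"wx":0,"wy":0,"wz":0,"dx":0,"dy":0,"dz":0,"hand":1},{"wx":0,"wy":0,"wz":0,"dx":0,"dy":0,"dz":0,"hand":1}]'
```

```text
clock: 9.52
tool_pos: [0.6217, 0.1968, 0.015]
eef_rot: [0.062, 0.998, 0.0, 0.0]
contact_force: [0.6, 0.3, 0.4]
opening: 0.999
finger_force: 0.0
clock: 9.93
tool_pos: [0.6215, 0.1968, 0.0146]
eef_rot: [0.062, 0.998, 0.0, 0.0]
contact_force: [-0.0, -0.7, 0.1]
opening: 0.648
finger_force: 0.0
clock: 10.35
tool_pos: [0.6212, 0.1964, 0.0143]
eef_rot: [0.062, 0.998, -0.0, -0.0]
contact_force: [-1.0, -1.0, 2.1]
opening: 0.448
finger_force: 30.0
```

```bash
python3 -m jog '[{"wx":0,"wy":0,"wz":0,"dx":0,"dy":0,"dz":0.05,"hand":1},{"wx":0,"wy":0,"wz":0,"dx":0,"dy":0,"dz":0.09,"hand":1},{"wx":0,"wy":0,"wz":0,"dx":0,"dy":-0.04,"dz":0.09,"hand":1},{"wx":0,"wy":0,"wz":0,"dx":0,"dy":-0.08,"dz":0.03,"hand":1},{"wx":0,"wy":0,"wz":-0.04,"dx":0,"dy":-0.12,"dz":0,"hand":1}]';python3 -m jog '[{"wx":0,"wy":0,"wz":-0.04,"dx":0.004,"dy":-0.12,"dz":0,"hand":1},{"wx":0,"wy":0,"wz":-0.04,"dx":0.004,"dy":-0.12,"dz":0,"hand":1},{"wx":0,"wy":0,"wz":-0.04,"dx":0.004,"dy":-0.12,"dz":0,"hand":1},{"wx":0,"wy":0,"wz":-0.04,"dx":0.004,"dy":-0.12,"dz":0,"hand":1},{"wx":0,"wy":0,"wz":-0.04,"dx":0.004,"dy":-0.12,"dz":0,"hand":1}]';python3 -m jog '[{"wx":0,"wy":0,"wz":-0.04,"dx":0.004,"dy":-0.12,"dz":0,"hand":1},{"wx":0,"wy":0,"wz":0,"dx":0.004,"dy":-0.12,"dz":0,"hand":1},{"wx":0,"wy":0,"wz":0,"dx":0.004,"dy":-0.12,"dz":0,"hand":1},{"wx":0,"wy":0,"wz":0,"dx":0.004,"dy":-0.12,"dz":0,"hand":1},{"wx":0,"wy":0,"wz":0,"dx":0.004,"dy":-0.12,"dz":0,"hand":1}]';python3 -m jog '[{"wx":0,"wy":0,"wz":0,"dx":0.004,"dy":-0.1,"dz":0,"hand":1},{"wx":0,"wy":0,"wz":0,"dx":0,"dy":-0.02,"dz":0,"hand":1},{"wx":0,"wy":0,"wz":0,"dx":0,"dy":0,"dz":0,"hand":1},{"wx":0,"wy":0,"wz":0,"dx":0,"dy":0,"dz":0,"hand":1},{"wx":0,"wy":0,"wz":0,"dx":0,"dy":0,"dz":0,"hand":1}]'
```

```text
clock: 10.77
tool_pos: [0.6228, 0.1415, 0.0827]
eef_rot: [0.1, 0.995, 0.003, 0.002]
contact_force: [0.3, 0.1, -1.5]
opening: 0.451
finger_force: 30.0
clock: 11.18
tool_pos: [0.6263, -0.0143, 0.08]
eef_rot: [0.3, 0.954, 0.0, 0.0]
contact_force: [0.3, -0.3, -2.2]
opening: 0.452
finger_force: 30.0
clock: 11.6
tool_pos: [0.6313, -0.1643, 0.08]
eef_rot: [0.336, 0.942, 0.0, 0.0]
contact_force: [0.8, 0.3, -1.7]
opening: 0.451
finger_force: 30.0
clock: 12.02
tool_pos: [0.6327, -0.1902, 0.0795]
eef_rot: [0.334, 0.942, 0.001, -0.0]
contact_force: [-0.2, 0.8, -1.2]
opening: 0.453
finger_force: 30.0
```

```bash
python3 -m jog '[{"wx":0,"wy":0,"wz":0,"dx":-0.005,"dy":-0.008,"dz":-0.06,"hand":1},{"wx":0,"wy":0,"wz":0,"dx":0,"dy":0,"dz":-0.07,"hand":1},{"wx":0,"wy":0,"wz":0,"dx":0,"dy":0,"dz":-0.06,"hand":1},{"wx":0,"wy":0,"wz":0,"dx":0,"dy":0,"dz":0,"hand":1},{"wx":0,"wy":0,"wz":0,"dx":0,"dy":0,"dz":0,"hand":1}]';python3 -m jog '[{"wx":0,"wy":0,"wz":0,"dx":0,"dy":0,"dz":-0.015,"hand":1},{"wx":0,"wy":0,"wz":0,"dx":0,"dy":0,"dz":-0.012,"hand":1},{"wx":0,"wy":0,"wz":0,"dx":0,"dy":0,"dz":0,"hand":1},{"wx":0,"wy":0,"wz":0,"dx":0,"dy":0,"dz":0,"hand":1}]'
```

```text
clock: 12.43
tool_pos: [0.6305, -0.1935, 0.0309]
eef_rot: [0.335, 0.942, 0.0, -0.001]
contact_force: [0.3, -0.3, -1.0]
opening: 0.45
finger_force: 30.0
clock: 12.77
tool_pos: [0.6312, -0.1953, 0.0253]
eef_rot: [0.336, 0.942, 0.0, 0.0]
contact_force: [0.1, -1.0, -2.0]
opening: 0.448
finger_force: 30.0
```

```bash
python3 -m jog '[{"wx":0,"wy":0,"wz":0,"dx":0,"dy":0.01,"dz":-0.006,"hand":1},{"wx":0,"wy":0,"wz":0,"dx":0,"dy":0,"dz":-0.006,"hand":1},{"wx":0,"wy":0,"wz":0,"dx":0,"dy":0,"dz":-0.004,"hand":1},{"wx":0,"wy":0,"wz":0,"dx":0,"dy":0,"dz":0,"hand":1},{"wx":0,"wy":0,"wz":0,"dx":0,"dy":0,"dz":0,"hand":1}]'; python3 -m jog '[{"wx":0,"wy":0,"wz":0,"dx":0,"dy":0,"dz":-0.003,"hand":1},{"wx":0,"wy":0,"wz":0,"dx":0,"dy":0,"dz":0,"hand":1},{"wx":0,"wy":0,"wz":0,"dx":0,"dy":0,"dz":0,"hand":1},{"wx":0,"wy":0,"wz":0,"dx":0,"dy":0,"dz":0,"hand":1}]'
```

```text
clock: 13.18
tool_pos: [0.631, -0.1928, 0.021]
eef_rot: [0.336, 0.942, -0.0, -0.0]
contact_force: [0.3, -0.9, -1.5]
opening: 0.452
finger_force: 30.0
clock: 13.52
tool_pos: [0.6312, -0.1929, 0.0203]
eef_rot: [0.336, 0.942, 0.0, 0.0]
contact_force: [0.3, 0.3, -1.8]
opening: 0.451
finger_force: 30.0
```

```bash
python3 -m jog '[{"wx":0,"wy":0,"wz":0,"dx":0,"dy":0,"dz":-0.003,"hand":1},{"wx":0,"wy":0,"wz":0,"dx":0,"dy":0,"dz":0,"hand":1},{"wx":0,"wy":0,"wz":0,"dx":0,"dy":0,"dz":0,"hand":1}]';python3 -m jog '[{"wx":0,"wy":0,"wz":0,"dx":0,"dy":0,"dz":0,"hand":0},{"wx":0,"wy":0,"wz":0,"dx":0,"dy":0,"dz":0,"hand":0},{"wx":0,"wy":0,"wz":0,"dx":0,"dy":0,"dz":0,"hand":0},{"wx":0,"wy":0,"wz":0,"dx":0,"dy":0,"dz":0,"hand":0},{"wx":0,"wy":0,"wz":0,"dx":0,"dy":0,"dz":0,"hand":0}]'; python3 -m jog '[{"wx":0,"wy":0,"wz":0,"dx":0,"dy":0,"dz":0.05,"hand":0},{"wx":0,"wy":0,"wz":0,"dx":0,"dy":0,"dz":0.11,"hand":0},{"wx":0,"wy":0,"wz":0,"dx":0,"dy":0,"dz":0.12,"hand":0},{"wx":0,"wy":0,"wz":0,"dx":0,"dy":0,"dz":0.1,"hand":0},{"wx":0,"wy":0,"wz":-0.04,"dx":-0.087,"dy":0.007,"dz":0.02,"hand":0}]';python3 -m jog '[{"wx":0,"wy":0,"wz":-0.045,"dx":-0.087,"dy":0.007,"dz":0,"hand":0},{"wx":0,"wy":0,"wz":-0.045,"dx":-0.087,"dy":0.007,"dz":0,"hand":0},{"wx":0,"wy":0,"wz":-0.045,"dx":-0.087,"dy":0.007,"dz":0,"hand":0},{"wx":0,"wy":0,"wz":-0.045,"dx":-0.087,"dy":0.007,"dz":0,"hand":0},{"wx":0,"wy":0,"wz":-0.045,"dx":-0.087,"dy":0.007,"dz":0,"hand":0}]';python3 -m jog '[{"wx":0,"wy":0,"wz":-0.045,"dx":-0.087,"dy":0.007,"dz":0,"hand":0},{"wx":0,"wy":0,"wz":-0.045,"dx":-0.087,"dy":0.007,"dz":0,"hand":0},{"wx":0,"wy":0,"wz":-0.045,"dx":0,"dy":0,"dz":0,"hand":0},{"wx":0,"wy":0,"wz":-0.044,"dx":0,"dy":0,"dz":0,"hand":0},{"wx":0,"wy":0,"wz":0,"dx":0,"dy":0,"dz":0,"hand":0}]';python3 -m jog '[{"wx":0,"wy":0,"wz":0,"dx":0,"dy":0,"dz":0,"hand":0},{"wx":0,"wy":0,"wz":0,"dx":0,"dy":0,"dz":0,"hand":0}]'
python3 - <<'E'
from h import *
import cv2
i=r.camera_info("wrist");im=r.snapshot("wrist"); cv2.imwrite("pics/w4.png",im[:,:,::-1])
print(proj(i,np.array([[.4562,-.1787,.038]])), r.get_state()["tool_pos"])
for d in r.masks_of("wrist","speaker"):
    x,c=fit("speaker",[(i,d["region"])],.4562,-.1787); print(d["p"],d["bbox"],x,np.degrees(x[2]),c)
E
```

```text
clock: 13.77
tool_pos: [0.6312, -0.1929, 0.0203]
eef_rot: [0.336, 0.942, -0.0, 0.0]
contact_force: [-2.2, 0.8, 6.1]
opening: 0.45
finger_force: 30.0
clock: 14.18
tool_pos: [0.631, -0.1927, 0.0193]
eef_rot: [0.336, 0.942, 0.0, -0.0]
contact_force: [-0.3, -0.4, 0.6]
opening: 0.8
finger_force: 0.0
clock: 14.6
tool_pos: [0.6163, -0.1912, 0.1253]
eef_rot: [0.373, 0.928, 0.002, 0.007]
contact_force: [0.7, -0.0, -0.5]
opening: 1.001
finger_force: 0.0
clock: 15.02
tool_pos: [0.4999, -0.1822, 0.1206]
eef_rot: [0.573, 0.82, 0.0, 0.001]
contact_force: [-0.2, 0.3, -0.3]
opening: 1.004
finger_force: 0.0
clock: 15.43
tool_pos: [0.4574, -0.1787, 0.1204]
eef_rot: [0.709, 0.706, 0.0, 0.001]
contact_force: [-0.1, -0.6, -0.1]
opening: 1.002
finger_force: 0.0
clock: 15.6
tool_pos: [0.4576, -0.1787, 0.1199]
eef_rot: [0.707, 0.707, 0.0, 0.0]
contact_force: [-0.9, -0.3, 0.3]
opening: 1.003
finger_force: 0.0
[[321.5295555  251.74805162]] [ 0.45747044 -0.17870878  0.11977111]
0.86 [285.4, 205.5, 356.1, 281.3] [ 0.45475403 -0.17805886  0.00863133] 0.4945387942668198 [0.065]
```

View pics/w4.png

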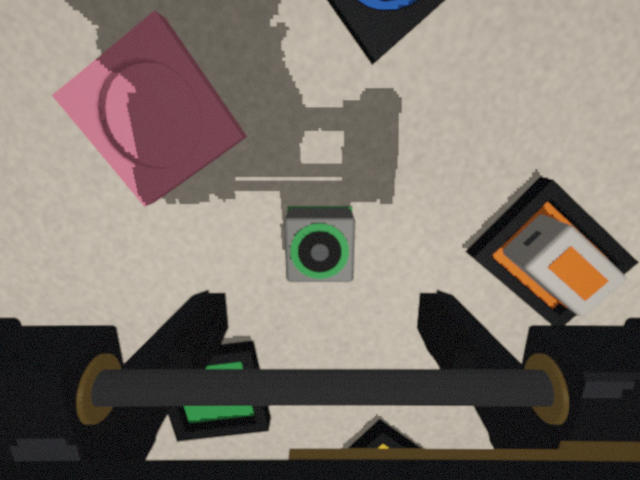

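The speaker sits square at (320,250), and the power block is seated in the orange nest at right. Nothing lies under the fingers, so I'll descend and grip.

```bash
python3 -m jog '[{"wx":0,"wy":0,"wz":0,"dx":-0.007,"dy":0.002,"dz":-0.06,"hand":0},{"wx":0,"wy":0,"wz":0,"dx":0,"dy":0,"dz":-0.1,"hand":0},{"wx":0,"wy":0,"wz":0,"dx":0,"dy":0,"dz":-0.1,"hand":0},{"wx":0,"wy":0,"wz":0,"dx":0,"dy":0,"dz":-0.08,"hand":0},{"wx":0,"wy":0,"wz":0,"dx":0,"dy":0,"dz":-0.04,"hand":0}]'; python3 -m jog '[{"wx":0,"wy":0,"wz":0,"dx":0,"dy":0,"dz":-0.04,"hand":0},{"wx":0,"wy":0,"wz":0,"dx":0,"dy":0,"dz":0,"hand":0},{"wx":0,"wy":0,"wz":0,"dx":0,"dy":0,"dz":0,"hand":0},{"wx":0,"wy":0,"wz":0,"dx":0,"dy":0,"dz":0,"hand":0}]'
```

```text
clock: 16.12
tool_pos: [0.4546, -0.1778, 0.0225]
eef_rot: [0.707, 0.707, -0.0, -0.001]
contact_force: [-0.5, -0.7, 0.2]
opening: 0.995
finger_force: 0.0
clock: 16.45
tool_pos: [0.4558, -0.1785, 0.0153]
eef_rot: [0.708, 0.706, 0.0, 0.001]
contact_force: [-0.2, 0.6, -0.5]
opening: 1.002
finger_force: 0.0
```

```bash
python3 -m jog '[{"wx":0,"wy":0,"wz":0,"dx":0,"dy":0,"dz":-0.005,"hand":0},{"wx":0,"wy":0,"wz":0,"dx":0,"dy":0,"dz":0,"hand":1},{"wx":0,"wy":0,"wz":0,"dx":0,"dy":0,"dz":0,"hand":1},{"wx":0,"wy":0,"wz":0,"dx":0,"dy":0,"dz":0,"hand":1},{"wx":0,"wy":0,"wz":0,"dx":0,"dy":0,"dz":0,"hand":1}]' 30; python3 -m jog '[{"wx":0,"wy":0,"wz":0,"dx":0,"dy":0,"dz":0,"hand":1},{"wx":0,"wy":0,"wz":0,"dx":0,"dy":0,"dz":0,"hand":1},{"wx":0,"wy":0,"wz":0,"dx":0,"dy":0,"dz":0,"hand":1},{"wx":0,"wy":0,"wz":0,"dx":0,"dy":0,"dz":0,"hand":1},{"wx":0,"wy":0,"wz":0,"dx":0,"dy":0,"dz":0,"hand":1}]'
```

```text
clock: 16.87
tool_pos: [0.4554, -0.1783, 0.0135]
eef_rot: [0.708, 0.706, 0.0, 0.0]
contact_force: [-0.5, -0.2, -0.0]
opening: 0.72
finger_force: 0.0
clock: 17.28
tool_pos: [0.4554, -0.1783, 0.0133]
eef_rot: [0.708, 0.706, 0.0, 0.0]
contact_force: [0.5, 0.7, 1.7]
opening: 0.54
finger_force: 30.0
```

```bash
python3 -m jog '[{"wx":0,"wy":0,"wz":0,"dx":0,"dy":0,"dz":0.05,"hand":1},{"wx":0,"wy":0,"wz":0,"dx":0,"dy":0,"dz":0.08,"hand":1},{"wx":0,"wy":0,"wz":0,"dx":0,"dy":0,"dz":0.09,"hand":1},{"wx":0,"wy":0,"wz":0,"dx":-0.03,"dy":-0.045,"dz":0.03,"hand":1},{"wx":0,"wy":0,"wz":0.034,"dx":-0.06,"dy":-0.09,"dz":0,"hand":1}]';python3 -m jog '[{"wx":0,"wy":0,"wz":0.033,"dx":-0.06,"dy":-0.09,"dz":0,"hand":1},{"wx":0,"wy":0,"wz":0,"dx":-0.06,"dy":-0.09,"dz":0,"hand":1},{"wx":0,"wy":0,"wz":0,"dx":-0.06,"dy":-0.09,"dz":0,"hand":1},{"wx":0,"wy":0,"wz":0,"dx":-0.06,"dy":-0.09,"dz":0,"hand":1},{"wx":0,"wy":0,"wz":0,"dx":-0.045,"dy":-0.07,"dz":0,"hand":1}]';python3 -m jog '[{"wx":0,"wy":0,"wz":0,"dx":0,"dy":0,"dz":0,"hand":1},{"wx":0,"wy":0,"wz":0,"dx":0,"dy":0,"dz":0,"hand":1},{"wx":0,"wy":0,"wz":0,"dx":0,"dy":0,"dz":0,"hand":1},{"wx":0,"wy":0,"wz":0,"dx":0,"dy":0,"dz":0,"hand":1}]'
```

```text
clock: 17.7
tool_pos: [0.4361, -0.2095, 0.0774]
eef_rot: [0.681, 0.732, 0.002, 0.002]
contact_force: [1.1, -0.1, -2.1]
opening: 0.544
finger_force: 30.0
clock: 18.12
tool_pos: [0.3593, -0.3213, 0.0755]
eef_rot: [0.66, 0.752, -0.001, -0.001]
contact_force: [-1.2, -0.6, -2.1]
opening: 0.543
finger_force: 30.0
clock: 18.45
tool_pos: [0.3624, -0.3182, 0.0756]
eef_rot: [0.658, 0.753, 0.001, -0.0]
contact_force: [0.4, -0.0, -2.1]
opening: 0.545
finger_force: 30.0
```

```bash
python3 -m jog '[{"wx":0,"wy":0,"wz":0,"dx":-0.003,"dy":-0.005,"dz":-0.06,"hand":1},{"wx":0,"wy":0,"wz":0,"dx":0,"dy":0,"dz":-0.07,"hand":1},{"wx":0,"wy":0,"wz":0,"dx":0,"dy":0,"dz":-0.05,"hand":1},{"wx":0,"wy":0,"wz":0,"dx":0,"dy":0,"dz":0,"hand":1},{"wx":0,"wy":0,"wz":0,"dx":0,"dy":0,"dz":0,"hand":1}]';python3 -m jog '[{"wx":0,"wy":0,"wz":0,"dx":0,"dy":0,"dz":-0.012,"hand":1},{"wx":0,"wy":0,"wz":0,"dx":0,"dy":0,"dz":-0.01,"hand":1},{"wx":0,"wy":0,"wz":0,"dx":0,"dy":0,"dz":0,"hand":1},{"wx":0,"wy":0,"wz":0,"dx":0,"dy":0,"dz":0,"hand":1},{"wx":0,"wy":0,"wz":0,"dx":0,"dy":0,"dz":0,"hand":1}]'
```

```text
clock: 18.87
tool_pos: [0.3612, -0.3195, 0.0304]
eef_rot: [0.658, 0.753, 0.0, -0.001]
contact_force: [0.8, -0.5, -2.6]
opening: 0.542
finger_force: 30.0
clock: 19.28
tool_pos: [0.3609, -0.3209, 0.0256]
eef_rot: [0.659, 0.752, 0.0, 0.0]
contact_force: [0.7, -0.6, -1.5]
opening: 0.54
finger_force: 30.0
```

```bash
python3 -m jog '[{"wx":0,"wy":0,"wz":0,"dx":0.002,"dy":0.005,"dz":-0.01,"hand":1},{"wx":0,"wy":0,"wz":0,"dx":0,"dy":0,"dz":-0.008,"hand":1},{"wx":0,"wy":0,"wz":0,"dx":0,"dy":0,"dz":-0.004,"hand":1},{"wx":0,"wy":0,"wz":0,"dx":0,"dy":0,"dz":0,"hand":1},{"wx":0,"wy":0,"wz":0,"dx":0,"dy":0,"dz":0,"hand":1}]';python3 -m jog '[{"wx":0,"wy":0,"wz":0,"dx":0,"dy":0,"dz":-0.004,"hand":1},{"wx":0,"wy":0,"wz":0,"dx":0,"dy":0,"dz":0,"hand":1},{"wx":0,"wy":0,"wz":0,"dx":0,"dy":0,"dz":0,"hand":1},{"wx":0,"wy":0,"wz":0,"dx":0,"dy":0,"dz":0,"hand":1}]'
```

```text
clock: 19.7
tool_pos: [0.3612, -0.3195, 0.0196]
eef_rot: [0.659, 0.752, 0.0, -0.0]
contact_force: [-0.2, -1.1, -1.0]
opening: 0.542
finger_force: 30.0
clock: 20.03
tool_pos: [0.3613, -0.3196, 0.0192]
eef_rot: [0.659, 0.752, 0.0, 0.0]
contact_force: [-0.5, 1.2, 5.8]
opening: 0.542
finger_force: 30.0
```

```bash
python3 -m jog '[{"wx":0,"wy":0,"wz":0,"dx":0,"dy":0,"dz":0,"hand":0},{"wx":0,"wy":0,"wz":0,"dx":0,"dy":0,"dz":0,"hand":0},{"wx":0,"wy":0,"wz":0,"dx":0,"dy":0,"dz":0,"hand":0},{"wx":0,"wy":0,"wz":0,"dx":0,"dy":0,"dz":0,"hand":0},{"wx":0,"wy":0,"wz":0,"dx":0,"dy":0,"dz":0,"hand":0}]'; python3 -m jog '[{"wx":0,"wy":0,"wz":0,"dx":0,"dy":0,"dz":0.05,"hand":0},{"wx":0,"wy":0,"wz":0,"dx":0,"dy":0,"dz":0.11,"hand":0},{"wx":0,"wy":0,"wz":0,"dx":0,"dy":0,"dz":0.12,"hand":0},{"wx":0,"wy":0,"wz":0,"dx":0,"dy":0,"dz":0.12,"hand":0},{"wx":0,"wy":0,"wz":0,"dx":0.05,"dy":0.08,"dz":0.02,"hand":0}]';python3 -m jog '[{"wx":0,"wy":0,"wz":0,"dx":0.05,"dy":0.129,"dz":0,"hand":0},{"wx":0,"wy":0,"wz":0,"dx":0.05,"dy":0.129,"dz":0,"hand":0},{"wx":0,"wy":0,"wz":0,"dx":0.05,"dy":0.129,"dz":0,"hand":0},{"wx":0,"wy":0,"wz":0,"dx":0.05,"dy":0.129,"dz":0,"hand":0},{"wx":0,"wy":0,"wz":0,"dx":0.05,"dy":0.129,"dz":0,"hand":0}]';python3 -m jog '[{"wx":0,"wy":0,"wz":0.045,"dx":0.05,"dy":0.129,"dz":0,"hand":0},{"wx":0,"wy":0,"wz":0.045,"dx":0.05,"dy":0.129,"dz":0,"hand":0},{"wx":0,"wy":0,"wz":0.045,"dx":0.05,"dy":0.129,"dz":0,"hand":0},{"wx":0,"wy":0,"wz":0.045,"dx":0.05,"dy":0.129,"dz":0,"hand":0},{"wx":0,"wy":0,"wz":0.045,"dx":0.05,"dy":0.129,"dz":0,"hand":0}]';python3 -m jog '[{"wx":0,"wy":0,"wz":0.045,"dx":0.015,"dy":0.129,"dz":0,"hand":0},{"wx":0,"wy":0,"wz":0.045,"dx":0.015,"dy":0.129,"dz":0,"hand":0},{"wx":0,"wy":0,"wz":0.045,"dx":0.015,"dy":0.129,"dz":0,"hand":0},{"wx":0,"wy":0,"wz":0.045,"dx":0.015,"dy":0.129,"dz":0,"hand":0},{"wx":0,"wy":0,"wz":0.04,"dx":0.015,"dy":0.129,"dz":0,"hand":0}]'
```

```text
clock: 20.45
tool_pos: [0.3613, -0.3195, 0.0187]
eef_rot: [0.659, 0.752, 0.0, 0.0]
contact_force: [0.4, 0.2, 0.1]
opening: 0.893
finger_force: 0.0
clock: 20.87
tool_pos: [0.3724, -0.3047, 0.1274]
eef_rot: [0.662, 0.749, -0.001, 0.003]
contact_force: [0.5, -0.6, -0.7]
opening: 1.001
finger_force: 0.0
clock: 21.28
tool_pos: [0.4366, -0.1367, 0.1237]
eef_rot: [0.659, 0.752, 0.0, -0.0]
contact_force: [0.5, 0.4, -0.4]
opening: 1.003
finger_force: 0.0
clock: 21.7
tool_pos: [0.499, 0.0247, 0.1237]
eef_rot: [0.472, 0.881, -0.0, -0.0]
contact_force: [1.0, -0.1, 0.6]
opening: 0.996
finger_force: 0.0
clock: 22.12
tool_pos: [0.5173, 0.1857, 0.1236]
eef_rot: [0.269, 0.963, -0.0, -0.0]
contact_force: [-0.1, 1.0, -0.7]
opening: 1.0
finger_force: 0.0
```

```bash
python3 -m jog '[{"wx":0,"wy":0,"wz":0,"dx":0.013,"dy":0.117,"dz":0,"hand":0},{"wx":0,"wy":0,"wz":0,"dx":0.013,"dy":0.117,"dz":0,"hand":0},{"wx":0,"wy":0,"wz":0,"dx":0.013,"dy":0.117,"dz":0,"hand":0},{"wx":0,"wy":0,"wz":0,"dx":0.013,"dy":0.117,"dz":0,"hand":0},{"wx":0,"wy":0,"wz":0,"dx":0.013,"dy":0.117,"dz":0,"hand":0}]';python3 -m jog '[{"wx":0,"wy":0,"wz":0,"dx":0.013,"dy":0.117,"dz":0,"hand":0},{"wx":0,"wy":0,"wz":0,"dx":0.013,"dy":0.1,"dz":0,"hand":0},{"wx":0,"wy":0,"wz":0,"dx":0,"dy":0,"dz":0,"hand":0},{"wx":0,"wy":0,"wz":0,"dx":0,"dy":0,"dz":0,"hand":0},{"wx":0,"wy":0,"wz":0,"dx":0,"dy":0,"dz":0,"hand":0}]'
python3 - <<'E'
from h import *
import cv2
i=r.camera_info("wrist");im=r.snapshot("wrist"); cv2.imwrite("pics/w5.png",im[:,:,::-1])
print(proj(i,np.array([[.5406,.39,.034]])), r.get_state()["tool_pos"])
for d in r.masks_of("wrist","light_bar"):
    x,c=fit("light_bar",[(i,d["region"])],.5406,.39); print(d["p"],d["bbox"],x,np.degrees(x[2]),c)
E
```

```text
clock: 22.53
tool_pos: [0.5335, 0.3317, 0.1235]
eef_rot: [0.271, 0.963, -0.0, -0.0]
contact_force: [-0.7, 0.9, -0.8]
opening: 1.004
finger_force: 0.0
clock: 22.95
tool_pos: [0.5401, 0.3831, 0.1232]
eef_rot: [0.271, 0.963, -0.001, -0.0]
contact_force: [0.3, -0.4, -0.0]
opening: 1.0
finger_force: 0.0
[[332.24650755 245.30267297]] [0.5404793  0.38252882 0.12336891]
```

View pics/w5.png

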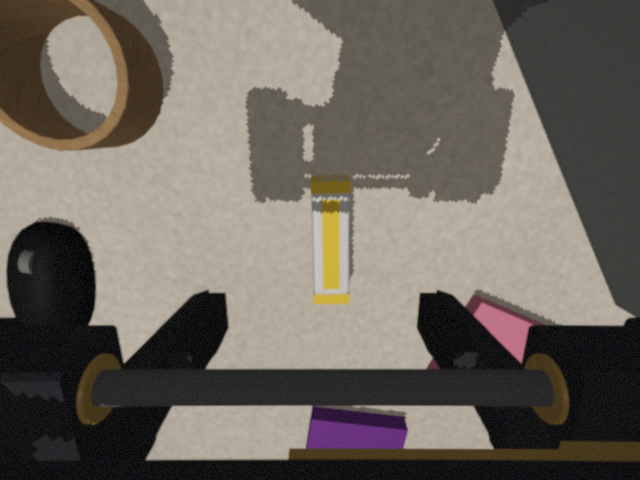

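The bar is aligned between the fingers at (331,243). The pink decoy is about 100 mm off along the closing line, which is clear. Descend and grip.

```bash
python3 -m jog '[{"wx":0,"wy":0,"wz":0,"dx":0,"dy":0.027,"dz":-0.06,"hand":0},{"wx":0,"wy":0,"wz":0,"dx":0,"dy":0,"dz":-0.1,"hand":0},{"wx":0,"wy":0,"wz":0,"dx":0,"dy":0,"dz":-0.1,"hand":0},{"wx":0,"wy":0,"wz":0,"dx":0,"dy":0,"dz":-0.08,"hand":0},{"wx":0,"wy":0,"wz":0,"dx":0,"dy":0,"dz":-0.04,"hand":0}]'; python3 -m jog '[{"wx":0,"wy":0,"wz":0,"dx":0,"dy":0,"dz":-0.04,"hand":0},{"wx":0,"wy":0,"wz":0,"dx":0,"dy":0,"dz":0,"hand":0},{"wx":0,"wy":0,"wz":0,"dx":0,"dy":0,"dz":0,"hand":0},{"wx":0,"wy":0,"wz":0,"dx":0,"dy":0,"dz":0,"hand":0}]'
```

```text
clock: 23.47
tool_pos: [0.5386, 0.3897, 0.025]
eef_rot: [0.271, 0.963, -0.002, -0.001]
contact_force: [0.0, -0.1, -0.2]
opening: 0.998
finger_force: 0.0
clock: 23.8
tool_pos: [0.5411, 0.392, 0.0198]
eef_rot: [0.271, 0.963, 0.001, 0.001]
contact_force: [-0.2, -0.5, 0.9]
opening: 1.001
finger_force: 0.0
```

```bash
python3 -m jog '[{"wx":0,"wy":0,"wz":0,"dx":-0.001,"dy":-0.006,"dz":-0.022,"hand":0},{"wx":0,"wy":0,"wz":0,"dx":0,"dy":0,"dz":0,"hand":1},{"wx":0,"wy":0,"wz":0,"dx":0,"dy":0,"dz":0,"hand":1},{"wx":0,"wy":0,"wz":0,"dx":0,"dy":0,"dz":0,"hand":1},{"wx":0,"wy":0,"wz":0,"dx":0,"dy":0,"dz":0,"hand":1}]' 30; python3 -m jog '[{"wx":0,"wy":0,"wz":0,"dx":0,"dy":0,"dz":0,"hand":1},{"wx":0,"wy":0,"wz":0,"dx":0,"dy":0,"dz":0,"hand":1},{"wx":0,"wy":0,"wz":0,"dx":0,"dy":0,"dz":0,"hand":1},{"wx":0,"wy":0,"wz":0,"dx":0,"dy":0,"dz":0,"hand":1},{"wx":0,"wy":0,"wz":0,"dx":0,"dy":0,"dz":0,"hand":1}]'; python3 -m jog '[{"wx":0,"wy":0,"wz":0,"dx":0,"dy":0,"dz":0,"hand":1},{"wx":0,"wy":0,"wz":0,"dx":0,"dy":0,"dz":0,"hand":1},{"wx":0,"wy":0,"wz":0,"dx":0,"dy":0,"dz":0,"hand":1}]'
```

```text
clock: 24.22
tool_pos: [0.5402, 0.3902, 0.0135]
eef_rot: [0.271, 0.963, 0.0, 0.0]
contact_force: [-0.0, 1.4, -1.4]
opening: 0.721
finger_force: 0.0
clock: 24.63
tool_pos: [0.54, 0.39, 0.0133]
eef_rot: [0.271, 0.963, 0.0, 0.0]
contact_force: [0.3, 0.2, -0.7]
opening: 0.342
finger_force: 0.0
clock: 24.88
tool_pos: [0.54, 0.39, 0.0132]
eef_rot: [0.271, 0.963, 0.0, 0.0]
contact_force: [0.7, 0.5, -0.5]
opening: 0.289
finger_force: 29.9
```

```bash
python3 -m jog '[{"wx":0,"wy":0,"wz":0,"dx":0,"dy":0,"dz":0.05,"hand":1},{"wx":0,"wy":0,"wz":0,"dx":0,"dy":0,"dz":0.1,"hand":1},{"wx":0,"wy":0,"wz":0,"dx":0,"dy":0,"dz":0.12,"hand":1},{"wx":0,"wy":0,"wz":0,"dx":0,"dy":-0.04,"dz":0.1,"hand":1},{"wx":0,"wy":0,"wz":0,"dx":0,"dy":-0.08,"dz":0.05,"hand":1}]';python3 -m jog '[{"wx":0,"wy":0,"wz":0,"dx":0,"dy":-0.12,"dz":0,"hand":1},{"wx":0,"wy":0,"wz":0,"dx":0,"dy":-0.12,"dz":0,"hand":1},{"wx":0,"wy":0,"wz":0,"dx":0,"dy":-0.12,"dz":0,"hand":1},{"wx":0,"wy":0,"wz":0,"dx":0,"dy":-0.12,"dz":0,"hand":1},{"wx":0,"wy":0,"wz":0,"dx":0,"dy":-0.12,"dz":0,"hand":1}]';python3 -m jog '[{"wx":0,"wy":0,"wz":-0.037,"dx":0,"dy":-0.12,"dz":0,"hand":1},{"wx":0,"wy":0,"wz":-0.036,"dx":0,"dy":-0.12,"dz":0,"hand":1},{"wx":0,"wy":0,"wz":0,"dx":0,"dy":-0.12,"dz":0,"hand":1},{"wx":0,"wy":0,"wz":0,"dx":0,"dy":-0.12,"dz":0,"hand":1},{"wx":0,"wy":0,"wz":0,"dx":0,"dy":-0.12,"dz":0,"hand":1}]';python3 -m jog '[{"wx":0,"wy":0,"wz":0,"dx":0,"dy":-0.12,"dz":0,"hand":1},{"wx":0,"wy":0,"wz":0,"dx":0,"dy":-0.12,"dz":0,"hand":1},{"wx":0,"wy":0,"wz":0,"dx":0,"dy":-0.12,"dz":0,"hand":1},{"wx":0,"wy":0,"wz":0,"dx":0,"dy":-0.12,"dz":0,"hand":1},{"wx":0,"wy":0,"wz":0,"dx":0,"dy":-0.12,"dz":0,"hand":1}]';python3 -m jog '[{"wx":0,"wy":0,"wz":0,"dx":0,"dy":-0.12,"dz":0,"hand":1},{"wx":0,"wy":0,"wz":0,"dx":0,"dy":-0.12,"dz":0,"hand":1},{"wx":0,"wy":0,"wz":0,"dx":0,"dy":-0.12,"dz":0,"hand":1},{"wx":0,"wy":0,"wz":0,"dx":0,"dy":-0.12,"dz":0,"hand":1},{"wx":0,"wy":0,"wz":0,"dx":0,"dy":-0.12,"dz":0,"hand":1}]'
```

```text
clock: 25.3
tool_pos: [0.5406, 0.3646, 0.1226]
eef_rot: [0.269, 0.963, 0.004, 0.001]
contact_force: [0.3, 1.1, -0.7]
opening: 0.293
finger_force: 29.9
clock: 25.72
tool_pos: [0.54, 0.2086, 0.1192]
eef_rot: [0.271, 0.963, 0.0, 0.0]
contact_force: [-0.4, -0.1, -1.5]
opening: 0.289
finger_force: 29.9
clock: 26.13
tool_pos: [0.5401, 0.0586, 0.1191]
eef_rot: [0.34, 0.94, 0.0, 0.0]
contact_force: [0.3, -1.4, -2.1]
opening: 0.291
finger_force: 29.9
clock: 26.55
tool_pos: [0.54, -0.0916, 0.1191]
eef_rot: [0.34, 0.94, -0.0, 0.0]
contact_force: [0.3, 0.2, -1.1]
opening: 0.291
finger_force: 29.9
clock: 26.97
tool_pos: [0.5398, -0.2417, 0.1191]
eef_rot: [0.341, 0.94, -0.0, 0.0]
contact_force: [-0.1, 0.5, -1.4]
opening: 0.292
finger_force: 29.9
```

```bash
python3 -m jog '[{"wx":0,"wy":0,"wz":0,"dx":0,"dy":-0.12,"dz":0,"hand":1},{"wx":0,"wy":0,"wz":0,"dx":0,"dy":-0.12,"dz":0,"hand":1},{"wx":0,"wy":0,"wz":0,"dx":0,"dy":-0.12,"dz":0,"hand":1},{"wx":0,"wy":0,"wz":0,"dx":0,"dy":-0.12,"dz":0,"hand":1},{"wx":0,"wy":0,"wz":0,"dx":0,"dy":-0.12,"dz":0,"hand":1}]';python3 -m jog '[{"wx":0,"wy":0,"wz":0,"dx":0,"dy":-0.08,"dz":0,"hand":1},{"wx":0,"wy":0,"wz":0,"dx":0,"dy":-0.03,"dz":0,"hand":1},{"wx":0,"wy":0,"wz":0,"dx":0,"dy":0,"dz":0,"hand":1},{"wx":0,"wy":0,"wz":0,"dx":0,"dy":0,"dz":0,"hand":1},{"wx":0,"wy":0,"wz":0,"dx":0,"dy":0,"dz":0,"hand":1}]'
python3 - <<'E'
from h import *
import cv2
i=r.camera_info("wrist");im=r.snapshot("wrist"); cv2.imwrite("pics/w6.png",im[:,:,::-1])
print(r.get_state()["tool_pos"],r.get_state()["eef_rot"])
E
```

```text
clock: 27.38
tool_pos: [0.5396, -0.3917, 0.1191]
eef_rot: [0.341, 0.94, -0.0, 0.0]
contact_force: [1.4, -0.2, -1.4]
opening: 0.293
finger_force: 29.9
clock: 27.8
tool_pos: [0.5408, -0.4146, 0.1184]
eef_rot: [0.339, 0.941, 0.001, -0.0]
contact_force: [0.0, 0.7, -2.0]
opening: 0.297
finger_force: 29.9
[ 0.54087032 -0.41465653  0.11846093] [ 3.38955680e-01  9.40801808e-01  9.59088654e-04 -2.92918984e-04]
```

View pics/w6.png

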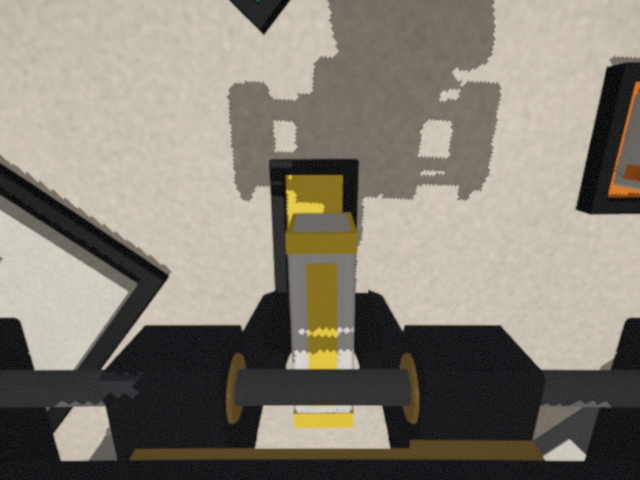

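The bar is held parallel to the yellow nest at (315,200), and the clipboard at left is about 100 mm off, so clear. Lowering.

```bash
python3 -m jog '[{"wx":0,"wy":0,"wz":0,"dx":-0.003,"dy":-0.022,"dz":-0.06,"hand":1},{"wx":0,"wy":0,"wz":0,"dx":0,"dy":0,"dz":-0.1,"hand":1},{"wx":0,"wy":0,"wz":0,"dx":0,"dy":0,"dz":-0.1,"hand":1},{"wx":0,"wy":0,"wz":0,"dx":0,"dy":0,"dz":-0.06,"hand":1},{"wx":0,"wy":0,"wz":0,"dx":0,"dy":0,"dz":0,"hand":1}]';python3 -m jog '[{"wx":0,"wy":0,"wz":0,"dx":0,"dy":0,"dz":-0.02,"hand":1},{"wx":0,"wy":0,"wz":0,"dx":0,"dy":0,"dz":-0.01,"hand":1},{"wx":0,"wy":0,"wz":0,"dx":0,"dy":0,"dz":0,"hand":1},{"wx":0,"wy":0,"wz":0,"dx":0,"dy":0,"dz":0,"hand":1},{"wx":0,"wy":0,"wz":0,"dx":0,"dy":0,"dz":0,"hand":1}]'
```

```text
clock: 28.27
tool_pos: [0.5367, -0.4206, 0.0337]
eef_rot: [0.34, 0.94, 0.001, -0.004]
contact_force: [0.0, 0.3, -1.0]
opening: 0.294
finger_force: 29.9
clock: 28.68
tool_pos: [0.5399, -0.4234, 0.0318]
eef_rot: [0.34, 0.94, -0.0, 0.001]
contact_force: [-0.2, -0.2, -1.1]
opening: 0.289
finger_force: 29.9
```

```bash
python3 -m jog '[{"wx":0,"wy":0,"wz":0,"dx":0,"dy":0.007,"dz":-0.02,"hand":1},{"wx":0,"wy":0,"wz":0,"dx":0,"dy":0,"dz":-0.015,"hand":1},{"wx":0,"wy":0,"wz":0,"dx":0,"dy":0,"dz":-0.008,"hand":1},{"wx":0,"wy":0,"wz":0,"dx":0,"dy":0,"dz":0,"hand":1},{"wx":0,"wy":0,"wz":0,"dx":0,"dy":0,"dz":0,"hand":1}]';python3 -m jog '[{"wx":0,"wy":0,"wz":0,"dx":0,"dy":0,"dz":-0.003,"hand":1},{"wx":0,"wy":0,"wz":0,"dx":0,"dy":0,"dz":0,"hand":1},{"wx":0,"wy":0,"wz":0,"dx":0,"dy":0,"dz":0,"hand":1},{"wx":0,"wy":0,"wz":0,"dx":0,"dy":0,"dz":0,"hand":1}]'
```

```text
clock: 29.1
tool_pos: [0.5392, -0.4212, 0.0198]
eef_rot: [0.34, 0.94, 0.0, -0.0]
contact_force: [-0.8, -0.4, -0.1]
opening: 0.296
finger_force: 29.9
clock: 29.43
tool_pos: [0.5393, -0.4213, 0.0193]
eef_rot: [0.34, 0.94, 0.0, 0.0]
contact_force: [-0.4, -0.4, -1.2]
opening: 0.293
finger_force: 29.9
```

Touch down, release, lift away, and check.

```bash
python3 -m jog '[{"wx":0,"wy":0,"wz":0,"dx":0,"dy":0,"dz":-0.003,"hand":1},{"wx":0,"wy":0,"wz":0,"dx":0,"dy":0,"dz":0,"hand":1},{"wx":0,"wy":0,"wz":0,"dx":0,"dy":0,"dz":0,"hand":1}]';python3 -m jog '[{"wx":0,"wy":0,"wz":0,"dx":0,"dy":0,"dz":0,"hand":0},{"wx":0,"wy":0,"wz":0,"dx":0,"dy":0,"dz":0,"hand":0},{"wx":0,"wy":0,"wz":0,"dx":0,"dy":0,"dz":0,"hand":0},{"wx":0,"wy":0,"wz":0,"dx":0,"dy":0,"dz":0,"hand":0},{"wx":0,"wy":0,"wz":0,"dx":0,"dy":0,"dz":0,"hand":0}]'; python3 -m jog '[{"wx":0,"wy":0,"wz":0,"dx":0,"dy":0,"dz":0.05,"hand":0},{"wx":0,"wy":0,"wz":0,"dx":0,"dy":0,"dz":0.11,"hand":0},{"wx":0,"wy":0,"wz":0,"dx":0,"dy":0,"dz":0.12,"hand":0},{"wx":0,"wy":0,"wz":0,"dx":0,"dy":0,"dz":0.12,"hand":0},{"wx":0,"wy":0,"wz":0,"dx":0,"dy":0,"dz":0.12,"hand":0}]';python3 -m jog '[{"wx":0,"wy":0,"wz":0,"dx":-0.1,"dy":-0.03,"dz":0.1,"hand":0},{"wx":0,"wy":0,"wz":0,"dx":-0.1,"dy":-0.03,"dz":0,"hand":0},{"wx":0,"wy":0,"wz":0,"dx":-0.1,"dy":-0.03,"dz":0,"hand":0},{"wx":0,"wy":0,"wz":0,"dx":-0.1,"dy":-0.03,"dz":0,"hand":0},{"wx":0,"wy":0,"wz":0,"dx":0,"dy":0,"dz":0,"hand":0}]'
python3 - <<'E'
from h import *
for c in("side","top"): cv2.imwrite(f"pics/{c}9.png",r.snapshot(c)[:,:,::-1])
N={"dome_unit":(.4957,.0037),"power_block":(.6312,-.1925),"speaker":(.3617,-.3197),"light_bar":(.5398,-.4212),"mouse":(.4611,.1756),"tape_roll":(.3629,.3092)}
for n,xy in N.items():
  for c in("side","top"):
    i=r.camera_info(c)
    for d in r.masks_of(c,n)[:1]:
        x,e=fit(n,[(i,d["region"])],*xy,z0=0 if n in("mouse","tape_roll") else .006); print(n,c,round(d["p"],2),np.round(x,4),round(np.degrees(x[2]),1),e)
E
```

```text
clock: 29.68
tool_pos: [0.5393, -0.4213, 0.0192]
eef_rot: [0.34, 0.94, -0.0, 0.0]
contact_force: [-1.8, 0.7, 6.6]
opening: 0.293
finger_force: 29.9
clock: 30.1
tool_pos: [0.5393, -0.4212, 0.0183]
eef_rot: [0.34, 0.94, 0.0, -0.0]
contact_force: [-0.0, 0.1, -0.3]
opening: 0.645
finger_force: 0.0
clock: 30.52
tool_pos: [0.5393, -0.4211, 0.1508]
eef_rot: [0.34, 0.94, 0.0, 0.0]
contact_force: [0.8, -1.1, -0.8]
opening: 1.0
finger_force: 0.0
clock: 30.93
tool_pos: [0.432, -0.4549, 0.1744]
eef_rot: [0.344, 0.939, -0.002, -0.002]
contact_force: [-0.9, -0.4, -0.1]
opening: 1.003
finger_force: 0.0
dome_unit side 0.58 [0.4952 0.0023 0.1259] 7.2 [0.039]
dome_unit top 0.64 [0.4981 0.0035 0.1955] 11.2 [0.082]
power_block side 0.6 [ 0.6274 -0.1939  2.4513] 140.4 [0.054]
power_block top 0.66 [ 0.6305 -0.1938  2.4778] 142.0 [0.122]
speaker side 0.67 [ 0.3601 -0.318   0.1421] 8.1 [0.096]
speaker top 0.91 [ 0.3616 -0.3192  1.7193] 98.5 [0.06]
light_bar side 0.94 [ 0.5388 -0.4299  2.7544] 157.8 [0.689]
light_bar top 0.88 [ 0.5414 -0.4226  2.4554] 140.7 [0.067]
mouse side 0.81 [0.4596 0.1716 2.6532] 152.0 [0.364]
mouse top 0.83 [ 0.458   0.1756 -0.6718] -38.5 [0.259]
tape_roll side 0.94 [0.3622 0.308  0.0997] 5.7 [0.106]
tape_roll top 0.76 [0.3635 0.3094 0.131 ] 7.5 [0.55]
```

View pics/side9.png

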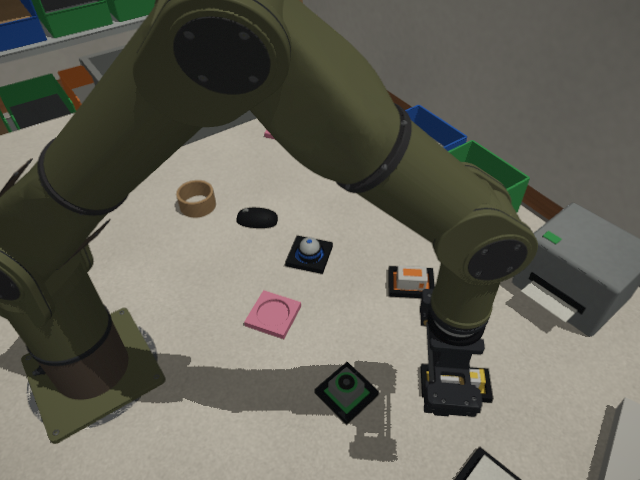

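View pics/top9.png

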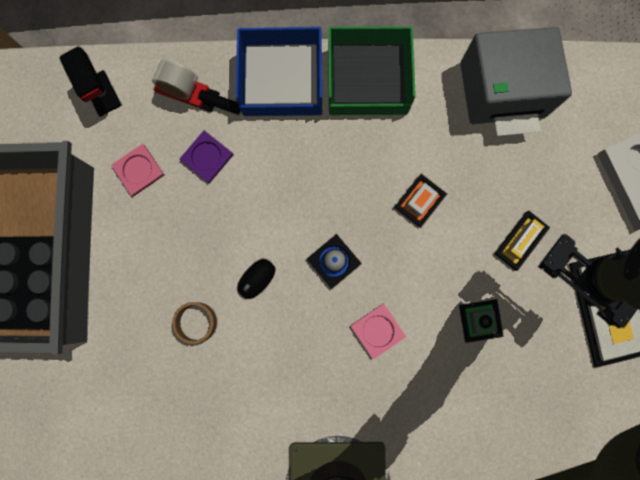

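Both views show all four units seated in their nests: dome (334,262), power block (422,199), speaker (482,321) and light bar (522,241) in the top view. The mouse and tape haven't moved, and the gripper is well clear.

```bash
python3 -c "
from plant import r
print(r.finish_job())"
```

```text
the job is handed in; nothing more can be done
None
```

The job is handed in at about 32 s: the dome unit, power block, speaker and light bar were set down and released upright in their own nests, and the mouse and tape roll were not touched; the final pictures agree, though the arm partly hid the light bar from the side camera.

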